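# Stagger sample trays on the bench base

### The arm

A 7-joint arm with a two-finger parallel gripper is mounted at the origin on the work surface. World frame = base frame: x ahead of the robot, y to its left, z up, the work surface at z = 0. Lengths are in m, angles in rad, forces in N, time in s.
With the tool pointing down it reaches from about 0.35 to 0.9 m from the base axis. Payload 8.1 kg.
Tool frame: the origin (TCP) lies at the very end of the fingers, on their centre line; the grasp point (between the pads) lies 19 mm behind it; y points along the fingers, x is the direction in which the jaws open and shut, and the axes are right-handed (so a half turn about y gives the same grasp; the last joint's range is limited). The gripper opens to 85 mm and grips with 20 to 120 N. Pads are 22 mm wide; open, the fingers measure 114 mm over their backs; the gripper's body (76 mm by 85 mm) begins 54 mm behind the grasp point. The pads swing forward as they close: fully open they stand 13 mm farther back than shut.
Start: joints at [1.162, 0.434, 0.025, 1.573, -0.012, 1.134, -0.075], TCP at [0.188, -0.596, 0.231] pointing down, gripper open.
Joint ranges: [-2.62, 2.62], [-0.44, 2.09], [-1.27, 1.32], [0.08, 2.57], [-1.32, 4.46], [0.12, 2], [-2.74, 2.74]. Speed limits (rad/s): [2.22, 2.22, 3.01, 3.01, 3.14, 3.14, 3.14].

### API

Orientations are given as a rotation vector (axis times angle).
In Python, from cell import monitor, optics, sign_off gives the robot as it stands. The module is installed in compiled form; this text tells all that it offers.
- The arm moves only by the shell command python3 -m jog 'ROWS' [FORCE]. ROWS is text: rows parted by semicolons, each of 5 numbers parted by spaces: the opening in per cent of the stroke, from 0 (shut) to 100 (fully open), then the shift along the tool's x, y, z in mm, then the turn about the tool's y in rad. A call has exactly 8 rows; each row shifts and turns the commanded pose from where the row before left it, along the tool's axes as they then stand; what a row does not reach is not made up. A row lasts 1/10 s, in which the tool goes at most 50 mm and 8.59 degrees, less where a joint would pass 70% of its speed; a pose out of reach is approached as far as the arm can. A call is refused whole if a number of a shift passes 50 or a number of a turn 0.15, either way. A call with a gripper value outside its range is refused whole. The fingers move at their own pace and stop on an object; FORCE is the grip in N (left out, the last holds). Time passes only in rows, so rows that do not move let the fingers close, or fill a call up. It gives the time, the measured TCP pose, the force and the opening at its end, in the units of the state.
- monitor.sense(): the state, without advancing time (a new reading comes with each control period).
- optics.snapshot(name): name is "scene" or "top" or "wrist"; returns a dict with "image" (400x640x3 uint8, red, green, blue), "intrinsics" (3x3 intrinsics, pixels), "dist_coeffs" ([k1, k2, p1, p2, k3] as OpenCV has them; the pictures are not rectified), "pose" (4x4, takes a point from camera to world coordinates); the wrist camera has in their place "T_tool_cam" (4x4, takes a point from camera to tool coordinates, whose origin is the TCP and whose axes are the tool frame's). Camera axes: x right, y up, looking along -z (the intrinsics and any distortion apply to the point x, -y, -z); pixel columns grow to the right and rows downward; lengths in m; the calibration is good to about 2 mm. A picture is of the moment at which its call begins: read the wrist's pose just before it. There is no depth.
- sign_off(): hands the job in, once; it reports no verdict.
The state is a dict: "t": time; "qpos": joint angles; "qvel": joint speeds; "tau": joint torques, N m; "ee_pos": TCP position; "tool_rot": TCP orientation; "contact_force": force on the tool from outside, world axes, zero at the start; "ft_torque": the same for the moment, N m; "gripper_width": finger opening in m.
Only numpy, scipy, OpenCV 4.12 (cv2) and the standard library are available. Lean on these libraries where they do the work, as an engineer would, in place of code of your own. Each camera call takes 0.05 s, during which the arm holds its last target. There are 200 camera calls.

### The job

Stack the two long sample trays on the bolted base, staggered so that each rests on the lip of the one below: first the tray with three large cups, parallel to the base but shifted endwise by a quarter of its length away from the thumbscrew, so that the screw's end stays clear; then the tray with ten small cups on top of it, shifted back the other way so that it lies straight above the base. Keep the trays upright and leave them stacked.

Things in the scene. Friction and masses are not known exactly. Their poses are not given: they have to be found in the camera images.
- tray_three_mid (a point): The tray with three large cups. Loose aluminium block, 140 mm long (x), 56 wide (y), 30 high (z), 0.2 to 0.4 kg, flat underside; flat top rim (12 mm wide at the sides, 20 at the ends) round a recess with three white crucibles 29 mm across in a single row, all below the rim. Upright on the bench. This point is its centre, 15 mm above its underside. Half a turn leaves it the same.
- tray_ten_mid (a point): The tray with ten small cups. Loose aluminium block, 140 mm long (x), 56 wide (y), 30 high (z), 0.2 to 0.4 kg, flat underside; flat top rim (12 mm wide at the sides, 20 at the ends) round a recess with ten white crucibles 12 mm across in two rows of five, all below the rim. Upright on the bench. This point is its centre, 15 mm above its underside. Half a turn leaves it the same.
- base_top (a point): The base: aluminium block fixed on the bench, 140 mm long (x), 56 wide (y), 40 high, flat rim as on the trays, empty recess. This point: its centre at rim height (40 mm above the bench). Its -x end has a black thumbscrew 18 mm across, 58 mm from the centre, 13 mm above the rim. First tray's centre goes 35 mm along +x, the second's straight above this point.
There are look-alikes about, which are no part of the job. What is shaped like the part that bears tray_three_mid but yellow is not meant.

How it is judged:
By the outcome, as a careful person would: the job done as asked, in the order asked, and still so for the second after the job is handed in, with the robot touching nothing.
It also fails if it takes over 61 s, if anything falls off the work surface, if the arm or the gripper's body presses on something with over 40 N, if the wrist force passes 120 N, or if a joint passes its speed limit or range.

## Working session

There is one attempt and no reset: what is moved stays moved. The work goes in short steps, Python scripts to look and compute and a shell command to move; the robot and the scene stay as the last step left them, time stands still between calls to the robot, and variables do not carry over. Pictures are saved under pics/ and viewed, about 8 in all and at most 12, crops included, and the job is handed in when it is done.

```bash
mkdir -p pics
python3 - <<'E'
from cell import monitor, optics
import cv2, pickle
s=monitor.sense(); print({k:(v if isinstance(v,float) else [round(float(x),3) for x in __import__('numpy').ravel(v)]) for k,v in s.items()})
for n in ["scene","top"]:
    d=optics.snapshot(n); pickle.dump(d,open(n+".pkl","wb")); cv2.imwrite(f"pics/{n}0.png",d["image"][:,:,::-1])
    print(n,d["intrinsics"],d["dist_coeffs"],d["pose"])
E
```

```text
{'t': 0.0, 'qpos': [1.162, 0.435, 0.025, 1.574, -0.012, 1.134, -0.075], 'qvel': [0.0, 0.001, -0.002, 0.001, 0.0, -0.0, -0.001], 'tau': [-0.001, -67.048, 1.025, -31.621, 0.016, 0.012, -0.0], 'ee_pos': [0.188, -0.596, 0.231], 'tool_rot': [-1.338, 0.982, -0.98], 'contact_force': [-0.878, 0.688, 0.437], 'ft_torque': [-0.041, 0.005, 0.052], 'gripper_width': 0.08548249725160251}
scene [[421.30408166   0.         321.44583606]
 [  0.         421.30408166 199.29185633]
 [  0.           0.           1.        ]] [-0.10526197  0.          0.          0.          0.        ] [[ 0.85340576 -0.4360882   0.28552704  0.81355597]
 [ 0.5209525   0.69516037 -0.49533882 -0.50771076]
 [ 0.01752433  0.57147103  0.82043511  1.03900225]
 [ 0.          0.          0.          1.        ]]
top [[498.37935266   0.         321.34400978]
 [  0.         498.37935266 203.09692145]
 [  0.           0.           1.        ]] [-0.11698228  0.          0.          0.          0.        ] [[ 0.02114052  0.99470507 -0.10057291  0.30695035]
 [-0.99967174  0.01957478 -0.0165298   0.10333226]
 [-0.01447358  0.10088934  0.99479237  1.2487911 ]
 [ 0.          0.          0.          1.        ]]
```

View pics/top0.png

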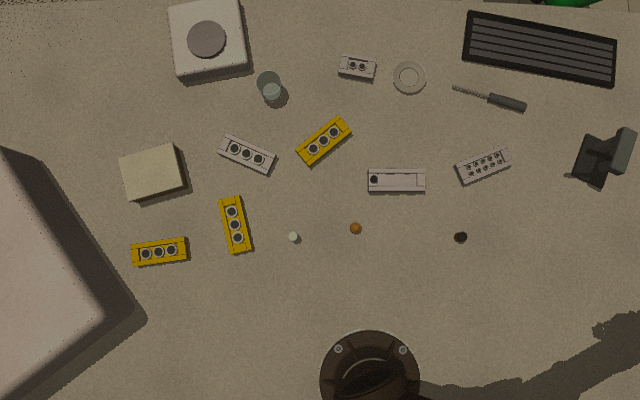

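View pics/scene0.png

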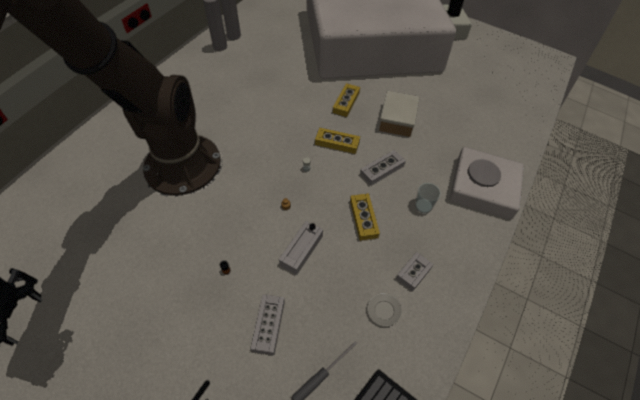

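```bash
cat > h.py <<'E'
import numpy as np, cv2, pickle
from scipy.spatial.transform import Rotation as R
from cell import monitor, optics
def snap(name):
    s=monitor.sense(); d=optics.snapshot(name)
    if name=="wrist":
        T=np.eye(4); T[:3,:3]=R.from_rotvec(s["tool_rot"]).as_matrix(); T[:3,3]=s["ee_pos"]; d["pose"]=T@d["T_tool_cam"]
    return d
def cast(d,px,z):
    u=cv2.undistortPoints(np.array(px,float).reshape(-1,1,2),d["intrinsics"],np.array(d["dist_coeffs"]))[:,0]
    v=np.c_[u[:,0],-u[:,1],-np.ones(len(u))]@d["pose"][:3,:3].T; c=d["pose"][:3,3]
    return c+v*((z-c[2])/v[:,2])[:,None]
def proj(d,P):
    T=np.linalg.inv(d["pose"]); p=np.atleast_2d(P)@T[:3,:3].T+T[:3,3]
    return cv2.projectPoints(p*[1,-1,-1],np.zeros(3),np.zeros(3),d["intrinsics"],np.array(d["dist_coeffs"]))[0][:,0]
def rect(P):  # centre, yaw of long side, sizes mm
    r=cv2.minAreaRect((P[:,:2]*1000).astype(np.float32)); b=cv2.boxPoints(r); e=[b[1]-b[0],b[2]-b[1]]
    l=[np.linalg.norm(x) for x in e]; L=e[int(np.argmax(l))]
    return np.array(r[0])/1000,np.arctan2(L[1],L[0])%np.pi,max(l),min(l)
def go(xy,z,yaw):
    """tool-frame move in mm, and turn, to xy,z with jaw x-axis perpendicular to long axis yaw"""
    s=monitor.sense(); M=R.from_rotvec(s["tool_rot"]).as_matrix()
    # tool z (horizontal) along the long axis, modulo half turn
    a=np.arctan2(M[1,2],M[0,2]); dy=(yaw-a+np.pi/2)%np.pi-np.pi/2
    sh=M.T@(np.array([*xy,z])-s["ee_pos"])*1000
    print("t",round(s["t"],2),"shift mm",sh.round(1),"turn about tool y",round(-dy,3),"(alt",round(-dy+np.sign(dy)*np.pi,3),") tooly",M[:,1].round(3),"q7",round(s["qpos"][6],2),"w",round(s["gripper_width"],4),"F",np.round(s["contact_force"],1),"ee",np.round(s["ee_pos"],4))
E
python3 - <<'E'
from h import *
d=pickle.load(open("top.pkl","rb")); im=d["image"]
print(d["pose"][:3,3], R.from_rotvec(monitor.sense()["tool_rot"]).as_matrix().round(3).tolist())
hsv=cv2.cvtColor(im,cv2.COLOR_RGB2HSV)
for n,(x,y,z) in dict(three=(247,153,.03),ten=(483,166,.03),base=(396,180,.04)).items():
    g=cv2.cvtColor(im,cv2.COLOR_RGB2GRAY); roi=np.zeros_like(g); cv2.circle(roi,(x,y),38,255,-1)
    bg=np.median(g[roi>0]); 
    t,_=cv2.threshold(g[roi>0].reshape(-1,1),0,255,cv2.THRESH_OTSU)
    sat=hsv[:,:,1]
    m=((g>t)&(roi>0)&(sat<45)).astype(np.uint8)
    m=cv2.morphologyEx(m,cv2.MORPH_OPEN,np.ones((3,3)))
    cs,_=cv2.findContours(m,cv2.RETR_EXTERNAL,cv2.CHAIN_APPROX_NONE)
    c=max(cs,key=cv2.contourArea)
    print(n,t,bg,sat[roi>0].min(),np.median(sat[roi>0]),cv2.contourArea(c),rect(cast(d,c[:,0],z)))
k=cast(d,[[374,180],[369,180],[425,180]],.053);print(k.round(3))
w=snap("wrist"); print(w["T_tool_cam"].round(3).tolist(),w["intrinsics"].tolist(),w["dist_coeffs"])
E
```

```text
[0.30695035 0.10333226 1.2487911 ] [[0.301, -0.001, 0.954], [-0.954, 0.001, 0.301], [-0.001, -1.0, -0.0]]Traceback (most recent call last):
  File "<stdin>", line 13, in <module>
ValueError: max() iterable argument is empty
```

Run:
```python
from h import *
d=pickle.load(open("top.pkl","rb")); im=d["image"]
g=cv2.cvtColor(im,cv2.COLOR_RGB2GRAY); sat=cv2.cvtColor(im,cv2.COLOR_RGB2HSV)[:,:,1]
out=[]
for n,(x,y,z) in dict(three=(247,153,.03),ten=(483,166,.03),base=(396,180,.04)).items():
    roi=np.zeros_like(g); cv2.circle(roi,(x,y),37,255,-1)
    t,_=cv2.threshold(g[roi>0].reshape(-1,1),0,255,cv2.THRESH_OTSU)
    m=((g>t)&(roi>0)&(im[:,:,2].astype(int)>im[:,:,0]*.8)).astype(np.uint8)
    m=cv2.morphologyEx(m,cv2.MORPH_CLOSE,np.ones((3,3)))
    c=max(cv2.findContours(m,0,cv2.CHAIN_APPROX_NONE)[0],key=cv2.contourArea)
    print(n,t,im[y-12,x],im[y-30,x],cv2.contourArea(c),rect(cast(d,c[:,0],z)))
    o=im.copy(); cv2.drawContours(o,[c],-1,(255,0,0),1); out.append(cv2.resize(o[y-45:y+45,x-45:x+45],(260,260),interpolation=0))
cv2.imwrite("pics/m1.png",np.hstack(out)[:,:,::-1])
w=snap("wrist"); print(w["T_tool_cam"].round(3).tolist(),w["intrinsics"].tolist(),w["dist_coeffs"])
```

```text
three 89.0 [121 111  93] [129 115 100] 1107.0 (array([0.5531051 , 0.31581323]), np.float32(1.1698518), np.float32(138.86241), np.float32(55.576454))
ten 90.0 [132 120 108] [129 117  99] 1074.5 (array([ 0.53802551, -0.2816012 ]), np.float32(1.9840065), np.float32(138.26797), np.float32(55.736637))
base 90.0 [112 104  91] [127 114  95] 1173.0 (array([ 0.49229193, -0.06084281]), np.float32(1.5913321), np.float32(138.10179), np.float32(54.606728))
[[1.0, -0.002, 0.0, -0.0], [0.001, 0.259, -0.966, -0.142], [0.002, 0.966, 0.259, 0.066], [0.0, 0.0, 0.0, 1.0]] [[321.5022163756603, 0.0, 321.3230390564044], [0.0, 321.5022163756603, 202.0523220529023], [0.0, 0.0, 1.0]] [-0.03857291  0.          0.          0.          0.        ]
```

View pics/m1.png

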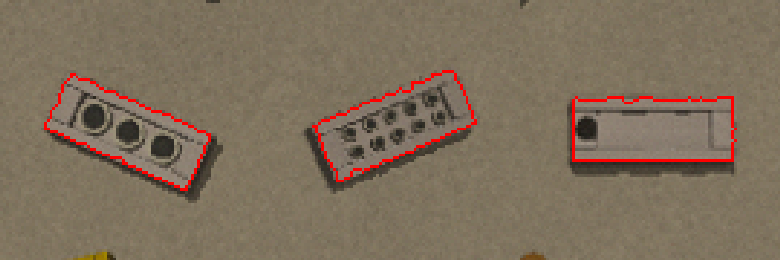

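```bash
r="100 -32 0 26 0"; 
python3 -m jog '100 -32 0 26 0;100 -32 0 26 0;100 -32 0 26 0;100 -32 0 26 0;100 -32 0 26 0;100 -32 0 26 0;100 -32 0 26 0;100 -32 0 26 0' 60
python3 -m jog '100 -32 0 26 0;100 -32 0 26 0;100 -32 0 26 0;100 -32 0 26 0;100 -32 0 26 0;100 -32 0 26 0;100 -32 0 26 0;100 -32 0 26 0'
python3 -m jog '100 -32 0 26 0;100 -32 0 26 0;100 -32 0 26 0;100 -32 0 26 0;100 -32 0 26 0;100 -32 0 26 0;100 -32 0 26 0;100 -24 0 25 0'
python3 -m jog '100 0 0 0 -0.144;100 0 0 0 -0.144;100 0 0 0 -0.144;100 0 0 0 -0.144;100 0 0 0 -0.144;100 0 0 0 -0.144;100 0 0 0 0;100 0 0 0 0'
cat > look.py <<'E'
import sys
from h import *
# look.py png x y z yaw : draw expected rectangle at rim height z, save wrist view; print move
n,x,y,z,yaw=sys.argv[1],*map(float,sys.argv[2:6])
w=snap("wrist"); pickle.dump(w,open(n+".pkl","wb")); o=w["image"].copy()
a=np.array([np.cos(yaw),np.sin(yaw)]); b=np.array([-a[1],a[0]])
P=np.array([[*(np.array([x,y])+sx*.07*a+sy*.028*b),z] for sx,sy in((1,1),(1,-1),(-1,-1),(-1,1))])
cv2.polylines(o,[proj(w,P).astype(np.int32)],True,(255,0,0),1); cv2.imwrite(f"pics/{n}.png",o[:,:,::-1]); go((x,y),monitor.sense()["ee_pos"][2],yaw)
print(proj(w,P).round(0).tolist())
E
python3 look.py w1 0.553 0.316 0.03 1.170
```

```text
t: 0.95
ee_pos: [0.3096, -0.2876, 0.2313]
tool_rot: [-1.339, 0.981, -0.981]
contact_force: [1.7, -0.9, 0.3]
gripper_width: 0.0849
t: 1.75
ee_pos: [0.431, 0.019, 0.2313]
tool_rot: [-1.338, 0.981, -0.982]
contact_force: [0.7, -0.5, 0.7]
gripper_width: 0.0857
t: 2.55
ee_pos: [0.5533, 0.3188, 0.2309]
tool_rot: [-1.339, 0.981, -0.979]
contact_force: [0.2, -0.6, 0.7]
gripper_width: 0.0851
t: 3.35
ee_pos: [0.5535, 0.316, 0.231]
tool_rot: [-1.548, 0.319, -0.318]
contact_force: [0.0, -0.7, 0.1]
gripper_width: 0.0854
t 3.4 shift mm [-0.4  0.  -0.3] turn about tool y -0.004 (alt 3.137 ) tooly [-0. -0. -1.] q7 -1.33 w 0.0853 F [-0.6 -0.3 -0.2] ee [0.5535 0.3161 0.2311]
[[294.0, 113.0], [348.0, 113.0], [346.0, 240.0], [297.0, 240.0]]
```

View pics/w1.png

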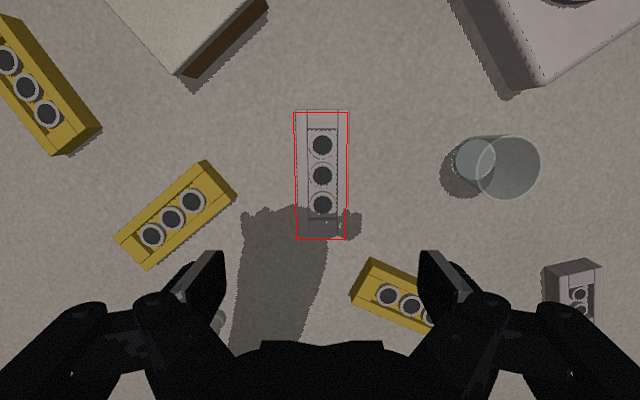

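```bash
python3 -m jog '100 0 30 0 0;100 0 30 0 0;100 0 30 0 0;100 0 30 0 0;100 0 30 0 0;100 0 30 0 0;100 0 10 0 0;100 0 5 0 0'
python3 -m jog '100 0 5 0 0;100 0 5 0 0;100 0 5 0 0;100 0 5 0 0;100 0 5 0 0;100 0 3 0 0;100 0 3 0 0;100 0 1 0 0'
python3 -m jog '0 0 0 0 0;0 0 0 0 0;0 0 0 0 0;0 0 0 0 0;0 0 0 0 0;0 0 0 0 0;0 0 0 0 0;0 0 0 0 0' 60
python3 look.py w2 0.553 0.316 0.03 1.170
```

```text
t: 4.2
ee_pos: [0.5531, 0.316, 0.0356]
tool_rot: [-1.549, 0.316, -0.315]
contact_force: [-0.3, 0.5, 0.1]
gripper_width: 0.0856
t: 5.0
ee_pos: [0.5534, 0.3162, 0.0039]
tool_rot: [-1.548, 0.315, -0.314]
contact_force: [-1.0, 0.6, 0.8]
gripper_width: 0.0852
t: 5.8
ee_pos: [0.5538, 0.3165, 0.0048]
tool_rot: [-1.547, 0.314, -0.315]
contact_force: [-0.3, -0.4, 4.9]
gripper_width: 0.055
t 5.85 shift mm [-0.5 -0.  -0.7] turn about tool y -0.0 (alt 3.141 ) tooly [ 0.001  0.    -1.   ] q7 -1.48 w 0.0546 F [-0.6 -0.8  5.7] ee [0.5538 0.3165 0.0048]
[[240.0, 107.0], [399.0, 108.0], [379.0, 418.0], [260.0, 418.0]]
```

View pics/w2.png

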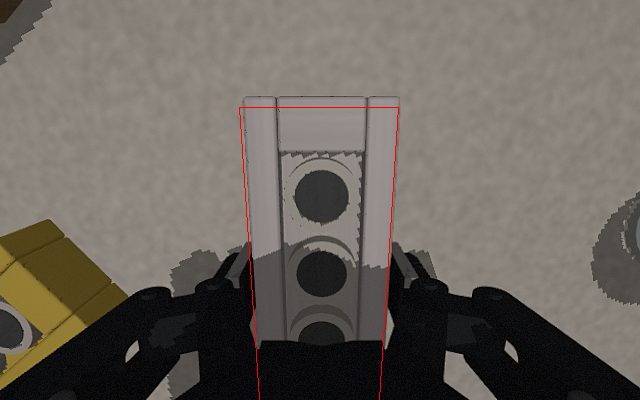

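```bash
python3 - <<'E'
from h import *
w=pickle.load(open("w2.pkl","rb")); s=monitor.sense(); M=R.from_rotvec(s["tool_rot"]).as_matrix()
g=cv2.cvtColor(w["image"],cv2.COLOR_RGB2GRAY); print(g[90:112,255:390].mean(1).round(0)); print(g[125,236:250],g[125,394:406])
for px in [(320,97),(320,105),(245,125),(400,125)]: print(px,((cast(w,[px],.03)[0]-s["ee_pos"])@M*1000).round(1))
E
python3 -m jog '0 0 -10 0 0;0 0 -15 0 0;0 0 -20 0 0;0 0 -20 0 0;0 0 -20 0 0;0 0 -20 0 0;0 0 -20 0 0;0 0 -20 0 0'
python3 - <<'E'
from h import *
w=snap("wrist"); pickle.dump(w,open("w3.pkl","wb")); g=cv2.cvtColor(w["image"],cv2.COLOR_RGB2GRAY); print(g[90:112,290:360].mean(1).round(0)); go((0.493,-0.0958),.20,1.591)
E
```

```text
[135. 135. 135. 135. 136. 140.  87. 123. 129. 137. 143. 142. 141. 142.
 142. 142. 143. 143. 142. 141. 141. 140.]
[135 134 134 136 132 133 132 137 114 118 130 140 139 140] [143 144 139 126 109 121 137 137 137 137 136 136]
(320, 97) [ -0.3 -25.1  72.8]
(320, 105) [ -0.3 -25.1  70.1]
(245, 125) [-27.  -25.1  63.2]
(400, 125) [ 28.2 -25.1  63.3]
t: 6.65
ee_pos: [0.5533, 0.3162, 0.1512]
tool_rot: [-1.548, 0.314, -0.315]
contact_force: [1.5, -0.2, -1.8]
gripper_width: 0.0551
[141. 140. 139. 139. 141. 146.  87. 129. 137. 145. 150. 148. 147. 148.
 148. 149. 149. 150. 149. 148. 147. 146.]
t 6.7 shift mm [ 104.8  -46.7 -404.4] turn about tool y -0.421 (alt 2.721 ) tooly [ 0.004  0.003 -1.   ] q7 -1.37 w 0.0548 F [1.6 0.7 1.1] ee [0.5545 0.3176 0.1547]
```

```bash
python3 -m jog '0 0 -15 -10 0;0 7 -15 -20 0;0 7 -10 -28 0;0 7 -6 -30 0;0 7 0 -30 0;0 7 0 -30 0;0 7 0 -30 0;0 7 0 -30 0'
python3 -m jog '0 7 0 -30 0;0 7 0 -30 0;0 7 0 -30 0;0 7 0 -30 0;0 7 0 -30 0;0 7 0 -24 0;0 7 0 -15 0;0 7 0 -8 0'
python3 -m jog '0 0 0 0 -0.1;0 0 0 0 -0.1;0 0 0 0 -0.1;0 0 0 0 -0.1;0 0 0 0 -0.021;0 0 0 0 0;0 0 0 0 0;0 0 0 0 0'
python3 look.py w4 0.4923 -0.0608 0.04 1.591
python3 -c "from h import *;go((0.493,-0.0958),.20,1.591)"
```

```text
t: 7.5
ee_pos: [0.5163, 0.1037, 0.1953]
tool_rot: [-1.549, 0.315, -0.314]
contact_force: [0.6, -0.3, -2.3]
gripper_width: 0.0549
t: 8.3
ee_pos: [0.4909, -0.0997, 0.1953]
tool_rot: [-1.549, 0.317, -0.316]
contact_force: [0.5, 0.1, -2.4]
gripper_width: 0.0549
t: 9.1
ee_pos: [0.4921, -0.0975, 0.1954]
tool_rot: [-1.571, -0.015, 0.015]
contact_force: [-0.9, -0.5, -1.8]
gripper_width: 0.0549
t 9.15 shift mm [ 0.9 -0.  36.7] turn about tool y -0.001 (alt 3.14 ) tooly [ 0. -0. -1.] q7 -0.23 w 0.0549 F [ 0.4 -0.1 -2.1] ee [ 0.4921 -0.0975  0.1954]
[[290.0, 68.0], [354.0, 68.0], [350.0, 222.0], [293.0, 222.0]]
t 9.15 shift mm [ 1.  -4.6  1.7] turn about tool y -0.001 (alt 3.14 ) tooly [ 0. -0. -1.] q7 -0.23 w 0.0549 F [ 0.4 -0.1 -2.1] ee [ 0.4921 -0.0975  0.1954]
```

View pics/w4.png

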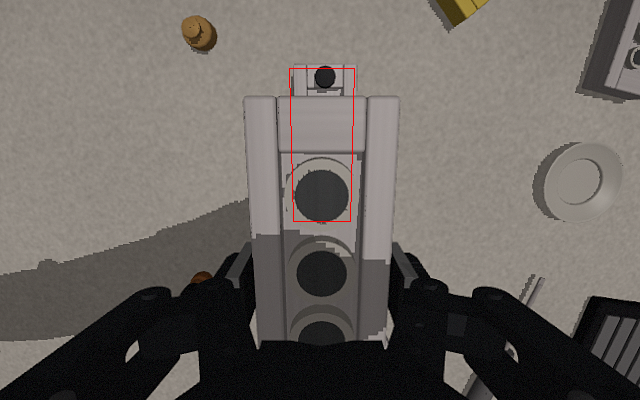

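```bash
python3 - <<'E'
from h import *
w=pickle.load(open("w4.pkl","rb")); s=monitor.sense(); M=R.from_rotvec(s["tool_rot"]).as_matrix()
im=w["image"]; g=cv2.cvtColor(im,cv2.COLOR_RGB2GRAY)
print(g[60:74,310:340].mean(1).round(0)); print(g[84:94,286:298].mean(0).round(0)); print(g[84:94,348:362].mean(0).round(0))
m=(g[60:95,300:350]<50).astype(np.uint8); c=max(cv2.findContours(m,0,2)[0],key=cv2.contourArea); sc=np.array(cv2.minEnclosingCircle(c)[0])+[300,60]; print("screw",sc,cv2.minEnclosingCircle(c)[1])
for px,z in [((324,65.5),.04),((292.5,89),.04),((355.5,89),.04),(sc,.053)]: print(px,((cast(w,[px],z)[0]-s["ee_pos"])@M*1000).round(1))
E
cd pics; python3 -c "
import cv2;i=cv2.imread('w4.png');cv2.imwrite('w4c.png',cv2.resize(i[50:110,235:410],(700,240),interpolation=0))"
```

```text
[140. 141. 142. 133. 138. 154. 128. 109. 102.  95.  88.  83.  81.  77.]
[140. 138. 140. 143. 151.  76.  84.  69. 138. 153. 146. 148.]
[156. 157. 154. 154. 155. 155. 157. 153. 130. 128. 143. 142. 141. 140.]
screw [325.  77.] 11.180439949035645
(324, 65.5) [  2.7 155.3 109. ]
(292.5, 89) [-24.9 155.3  89.5]
(355.5, 89) [ 30.5 155.3  89.6]
[325.  77.] [  3.5 142.3  98.1]
```

View pics/w4c.png

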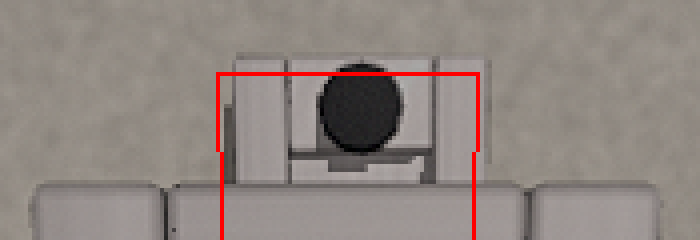

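```bash
python3 -m jog '0 2.5 0 2 0;0 0 10 0 0;0 0 20 0 0;0 0 30 0 0;0 0 30 0 0;0 0 25 0 0;0 0 10 0 0;0 0 5 0 0'
python3 -m jog '0 0 4 0 0;0 0 4 0 0;0 0 4 0 0;0 0 3 0 0;0 0 2 0 0;0 0 1 0 0;0 0 0 0 0;0 0 0 0 0'
python3 look.py w5 0.4923 -0.0608 0.04 1.591
```

```text
t: 9.95
ee_pos: [0.494, -0.0953, 0.0642]
tool_rot: [-1.57, -0.015, 0.017]
contact_force: [-0.3, 0.9, -1.3]
gripper_width: 0.0548
t: 10.75
ee_pos: [0.4946, -0.0955, 0.0474]
tool_rot: [-1.571, -0.016, 0.016]
contact_force: [0.4, -0.9, -2.0]
gripper_width: 0.0551
t 10.8 shift mm [-1.6 -0.  34.8] turn about tool y -0.0 (alt 3.141 ) tooly [ 0. -0. -1.] q7 -0.42 w 0.0549 F [-0.4  0.5 -1.8] ee [ 0.4946 -0.0955  0.0474]
[[251.0, 23.0], [382.0, 23.0], [370.0, 313.0], [265.0, 313.0]]
```

View pics/w5.png

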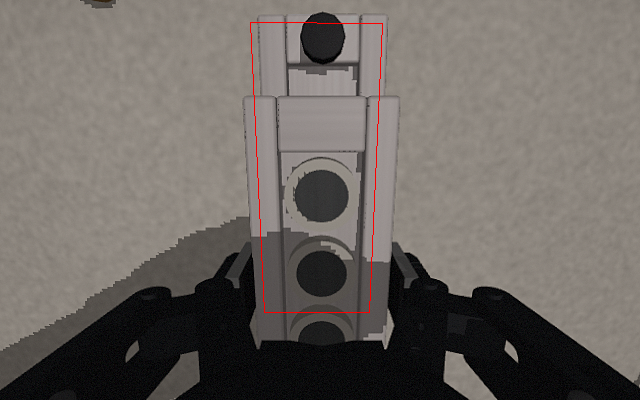

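Run:
```python
from h import *
w=pickle.load(open("w5.pkl","rb")); s=monitor.sense(); M=R.from_rotvec(s["tool_rot"]).as_matrix()
for px,z in [((322,15),.04),((258.5,60),.04),((386.5,60),.04),((322,96.5),.0726),((245,125),.0726),((400,125),.0726)]: print(px,((cast(w,[px],z)[0]-s["ee_pos"])@M*1000).round(1))
```

```text
(322, 15) [  0.7   7.4 107.8]
(258.5, 60) [-26.9   7.4  89.9]
(386.5, 60) [28.8  7.4 90. ]
(322, 96.5) [  0.7 -25.2  72.8]
(245, 125) [-26.7 -25.2  63.1]
(400, 125) [ 28.5 -25.2  63.2]
```

```bash
python3 -m jog '0 0 1 0 0;0 0 1 0 0;0 0 0.7 0 0;0 0 0 0 0;0 0 0.5 0 0;0 0 0.3 0 0;0 0 0 0 0;0 0 0 0 0'
```

```text
t: 11.6
ee_pos: [0.4945, -0.0956, 0.0447]
tool_rot: [-1.572, -0.016, 0.016]
contact_force: [-6.0, -0.3, 14.5]
gripper_width: 0.0547
```

```bash
python3 -m jog '75 0 0 0 0;85 0 0 0 0;100 0 0 0 0;100 0 0 0 0;100 0 0 0 0;100 0 0 0 0;100 0 0 0 0;100 0 0 0 0'
python3 -m jog '100 0 -5 0 0;100 0 -10 0 0;100 0 -20 0 0;100 0 -30 0 0;100 0 -35 0 0;100 0 -35 0 0;100 0 -30 0 0;100 0 0 0 0'
python3 look.py w6 0.4946 -0.0955 0.07 1.591
python3 -c "from h import *;go((0.538,-0.2816),.21,1.984)"
```

```text
t: 12.4
ee_pos: [0.4945, -0.0956, 0.0438]
tool_rot: [-1.571, -0.016, 0.016]
contact_force: [0.6, 0.7, 0.9]
gripper_width: 0.0854
t: 13.2
ee_pos: [0.4968, -0.0951, 0.2135]
tool_rot: [-1.572, -0.021, 0.01]
contact_force: [-0.7, 0.0, 0.2]
gripper_width: 0.0856
t 13.25 shift mm [-1.2 -0.  -0. ] turn about tool y -0.0 (alt 3.141 ) tooly [ 0.004 -0.001 -1.   ] q7 -0.22 w 0.0854 F [ 0.6 -1.  -0.7] ee [ 0.4958 -0.0955  0.2114]
[[284.0, 112.0], [350.0, 112.0], [346.0, 261.0], [288.0, 262.0]]
t 13.25 shift mm [  38.5    1.8 -186.9] turn about tool y -0.393 (alt 2.748 ) tooly [ 0.004 -0.001 -1.   ] q7 -0.22 w 0.0854 F [ 0.6 -1.  -0.7] ee [ 0.4958 -0.0955  0.2114]
```

View pics/w6.png

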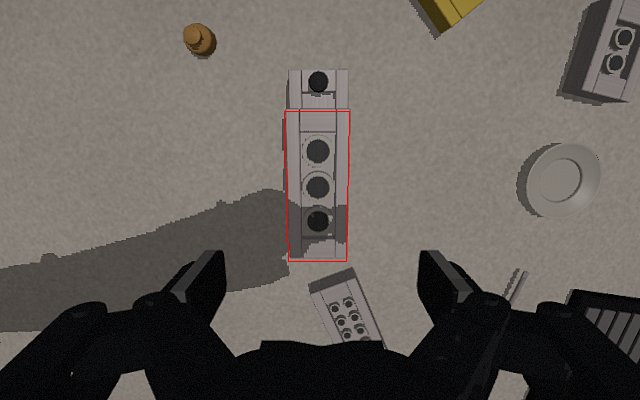

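```bash
python3 -m jog '100 5 0 -10 0;100 7 0 -30 0;100 7 0 -35 0;100 7 0 -35 0;100 7 0 -35 0;100 5 0 -27 0;100 0 0 -14 0;100 0 0 0 0'
python3 -m jog '100 0 0 0 -0.1;100 0 0 0 -0.1;100 0 0 0 -0.1;100 0 0 0 -0.093;100 0 0 0 0;100 0 0 0 0;100 0 0 0 0;100 0 0 0 0'
python3 look.py w7 0.538 -0.2816 0.03 1.984
```

```text
t: 14.05
ee_pos: [0.5353, -0.283, 0.2073]
tool_rot: [-1.57, -0.012, 0.015]
contact_force: [0.2, -0.0, 0.4]
gripper_width: 0.0858
t: 14.85
ee_pos: [0.5362, -0.2804, 0.2089]
tool_rot: [-1.547, -0.323, 0.323]
contact_force: [0.2, -0.2, -0.1]
gripper_width: 0.0852
t 14.9 shift mm [ 1.1  0.  -1.7] turn about tool y -0.001 (alt 3.141 ) tooly [ 0. -0. -1.] q7 0.41 w 0.0853 F [-0.2  0.1  0.4] ee [ 0.5363 -0.2805  0.2089]
[[293.0, 114.0], [351.0, 114.0], [348.0, 248.0], [296.0, 248.0]]
```

View pics/w7.png

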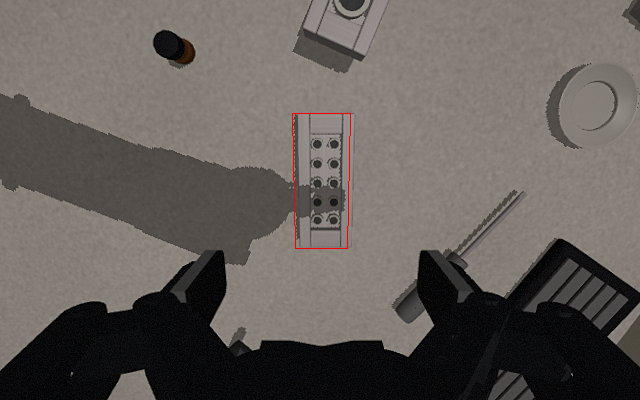

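```bash
python3 -m jog '100 4 10 -1.5 0;100 0 25 0 0;100 0 30 0 0;100 0 30 0 0;100 0 30 0 0;100 0 30 0 0;100 0 10 0 0;100 0 5 0 0'
python3 -m jog '100 0 5 0 0;100 0 5 0 0;100 0 5 0 0;100 0 5 0 0;100 0 5 0 0;100 0 5 0 0;100 0 3 0 0;100 0 2 0 0'
python3 -m jog '0 0 0 0 0;0 0 0 0 0;0 0 0 0 0;0 0 0 0 0;0 0 0 0 0;0 0 0 0 0;0 0 0 0 0;0 0 0 0 0' 60
python3 -m jog '0 0 -10 0 0;0 0 -15 0 0;0 0 -20 0 0;0 0 -30 0 0;0 0 -35 0 0;0 0 -35 0 0;0 0 -35 0 0;0 0 -20 0 0'
python3 look.py w8 0.538 -0.2816 0.03 1.984
python3 -c "from h import *;go((0.4946,-0.0605),.21,1.591)"
```

```text
t: 15.7
ee_pos: [0.5401, -0.2801, 0.0376]
tool_rot: [-1.545, -0.323, 0.325]
contact_force: [0.6, -0.4, 0.9]
gripper_width: 0.0854
t: 16.5
ee_pos: [0.5403, -0.2805, 0.0034]
tool_rot: [-1.546, -0.324, 0.324]
contact_force: [-0.5, 0.3, -0.6]
gripper_width: 0.0856
t: 17.3
ee_pos: [0.5409, -0.2805, 0.0043]
tool_rot: [-1.547, -0.324, 0.323]
contact_force: [-0.8, 0.4, 4.9]
gripper_width: 0.0548
t: 18.1
ee_pos: [0.5413, -0.2803, 0.208]
tool_rot: [-1.548, -0.327, 0.322]
contact_force: [0.2, -0.1, -2.4]
gripper_width: 0.0553
t 18.15 shift mm [-4.6 -0.   0.8] turn about tool y 0.0 (alt -3.142 ) tooly [ 0.006 -0.003 -1.   ] q7 0.41 w 0.0549 F [0.8 0.5 1. ] ee [ 0.5425 -0.2805  0.2104]
[[287.0, 111.0], [345.0, 111.0], [343.0, 247.0], [291.0, 247.0]]
t 18.15 shift mm [ 44.5  -0.5 220.7] turn about tool y 0.393 (alt -2.749 ) tooly [ 0.006 -0.003 -1.   ] q7 0.41 w 0.0549 F [0.8 0.5 1. ] ee [ 0.5425 -0.2805  0.2104]
```

View pics/w8.png

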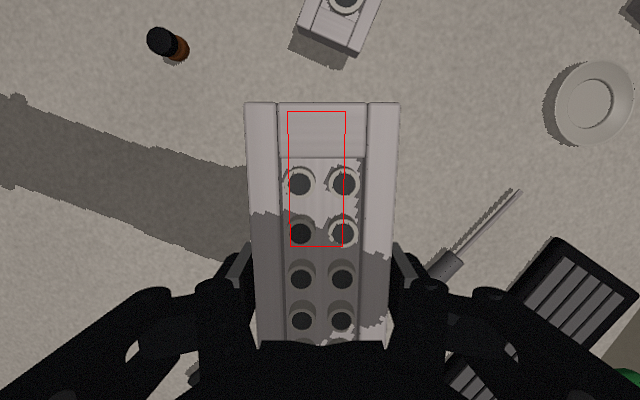

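```bash
python3 -m jog '0 3 0 10 0;0 6 0 25 0;0 7 0 35 0;0 7 0 38 0;0 7 0 38 0;0 7 0 38 0;0 4 0 25 0;0 2 0 13 0'
python3 -m jog '0 0 0 0 0.1;0 0 0 0 0.1;0 0 0 0 0.1;0 0 0 0 0.093;0 0 0 0 0;0 0 0 0 0;0 0 0 0 0;0 0 0 0 0'
python3 - <<'E'
from h import *
w=pickle.load(open("w8.pkl","rb")); g=cv2.cvtColor(w["image"],cv2.COLOR_RGB2GRAY); print(g[94:112,300:360].mean(1).round(0)); print(g[130,236:250],g[130,394:406])
go((.4939,-.0587),.08,1.591)
E
```

```text
t: 18.95
ee_pos: [0.4888, -0.0569, 0.2031]
tool_rot: [-1.545, -0.325, 0.328]
contact_force: [-0.1, 0.2, -1.9]
gripper_width: 0.055
t: 19.75
ee_pos: [0.4907, -0.0601, 0.2036]
tool_rot: [-1.571, -0.016, 0.017]
contact_force: [0.1, 0.7, -1.7]
gripper_width: 0.0551
[146. 146. 146. 146. 146. 146. 148. 151.  90. 130. 140. 151. 161. 159.
 158. 157. 157. 156.]
[151 151 150 146 143 144 143 145 111 118 136 150 150 148] [159 159 159 148 136 139 145 143 144 146 148 151]
t 19.75 shift mm [  3.3 123.6   1.3] turn about tool y 0.001 (alt -3.141 ) tooly [-0.  0. -1.] q7 -0.29 w 0.0551 F [ 0.1  0.7 -1.7] ee [ 0.4907 -0.0601  0.2036]
```

```bash
python3 -m jog '0 3.3 0 1.3 0;0 0 15 0 0;0 0 25 0 0;0 0 30 0 0;0 0 25 0 0;0 0 15 0 0;0 0 5 0 0;0 0 0 0 0'
python3 -m jog '0 0 4 0 0;0 0 4 0 0;0 0 2 0 0;0 0 2 0 0;0 0 0.7 0 0;0 0 0.5 0 0;0 0 0 0 0;0 0 0 0 0'
python3 -c "from h import *;go((.4939,-.0587),.0743,1.591)"
```

```text
t: 20.55
ee_pos: [0.4942, -0.0584, 0.0887]
tool_rot: [-1.57, -0.016, 0.016]
contact_force: [0.7, -0.9, -2.1]
gripper_width: 0.0546
t: 21.35
ee_pos: [0.4941, -0.0586, 0.0757]
tool_rot: [-1.571, -0.016, 0.016]
contact_force: [0.8, -0.0, -2.6]
gripper_width: 0.0548
t 21.35 shift mm [-0.2  1.4 -0.1] turn about tool y -0.0 (alt 3.141 ) tooly [ 0. -0. -1.] q7 -0.46 w 0.0548 F [ 0.8 -0.  -2.6] ee [ 0.4941 -0.0586  0.0757]
```

```bash
python3 -m jog '0 0 0.8 0 0;0 0 0 0 0;0 0 0.5 0 0;0 0 0 0 0;0 0 0.5 0 0;0 0 0 0 0;0 0 0 0 0;0 0 0 0 0'
```

```text
t: 22.15
ee_pos: [0.4941, -0.0586, 0.0742]
tool_rot: [-1.571, -0.016, 0.015]
contact_force: [-2.9, 0.6, 4.4]
gripper_width: 0.055
```

```bash
python3 -m jog '75 0 0 0 0;85 0 0 0 0;100 0 0 0 0;100 0 0 0 0;100 0 0 0 0;100 0 0 0 0;100 0 0 0 0;100 0 0 0 0'
python3 -m jog '100 0 -5 0 0;100 0 -10 0 0;100 0 -20 0 0;100 0 -30 0 0;100 0 -35 0 0;100 0 -35 0 0;100 0 -30 0 0;100 0 0 0 0'
python3 -m jog '100 0 0 -20 0;100 0 0 -30 0;100 0 0 -35 0;100 0 0 -35 0;100 0 0 -35 0;100 0 0 -30 0;100 0 0 -20 0;100 0 0 0 0'
python3 -m jog '100 0 0 -20 0;100 0 0 -30 0;100 0 0 -35 0;100 0 0 -35 0;100 0 0 -30 0;100 0 0 -20 0;100 0 0 0 0;100 0 0 0 0'
python3 - <<'E'
from h import *
a=snap("top"); b=snap("scene"); pickle.dump((a,b),open("fin.pkl","wb"))
u=cv2.resize(a["image"][130:230,320:480],(640,400),interpolation=2)
v=cv2.resize(b["image"][200:300,240:400],(640,400),interpolation=2)
cv2.imwrite("pics/fin.png",cv2.resize(np.vstack([u,v]),(480,600))[:,:,::-1])
E
```

```text
t: 22.95
ee_pos: [0.4941, -0.0586, 0.0738]
tool_rot: [-1.571, -0.016, 0.016]
contact_force: [-0.1, -0.0, -0.6]
gripper_width: 0.0854
t: 23.75
ee_pos: [0.4963, -0.0579, 0.2435]
tool_rot: [-1.572, -0.021, 0.01]
contact_force: [0.8, 0.4, -0.2]
gripper_width: 0.0854
t: 24.55
ee_pos: [0.4972, -0.2671, 0.2383]
tool_rot: [-1.571, -0.011, 0.013]
contact_force: [0.3, 0.1, 0.2]
gripper_width: 0.0851
t: 25.35
ee_pos: [0.5016, -0.4329, 0.2386]
tool_rot: [-1.57, -0.016, 0.016]
contact_force: [1.4, 1.0, 0.3]
gripper_width: 0.0853
```

View pics/fin.png

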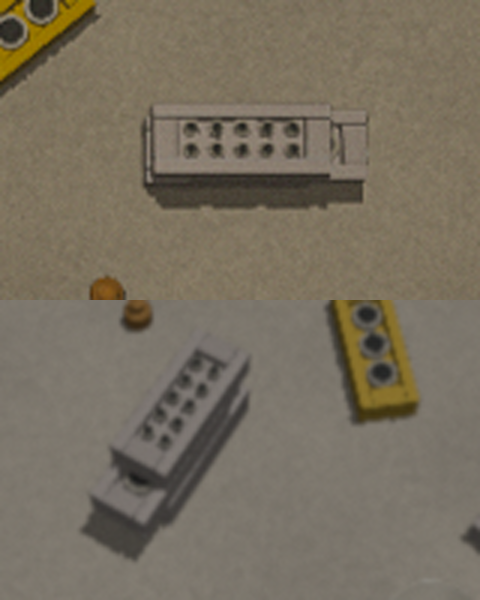

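Run:
```python
from h import *
a,_=pickle.load(open("fin.pkl","rb"))
f=lambda x,y:(320+x/3-.33,130+y/3-.33)
A=cast(a,[f(152,105),f(330,105),f(330,176),f(152,176)],.1); B=cast(a,[f(367,110),f(364,181)],.07)
L=lambda P,Q:np.linalg.norm(P-Q)*1000
c=A.mean(0); ax=np.array([.0205,-1]); print("size",L(A[0],A[1]),L(A[1],A[2]),"centre",c.round(4))
base=np.array([.4923,-.0608])
print("ten off base along/side mm",(c[:2]-base)@ax*1000,(c[:2]-base)@[1,.0205]*1000)
print("three end off base",(B.mean(0)[:2]-base)@ax*1000-70, (B.mean(0)[:2]-base)@[1,.0205]*1000)
s=monitor.sense();print(s["t"],np.round(s["contact_force"],1))
```

```text
size 139.337081175789 55.93519153978122 centre [ 0.4891 -0.0599  0.1   ]
ten off base along/side mm -0.999269107779263 -3.1470941890293695
three end off base 33.220794716008754 -2.4514075308350853
25.45 [ 0.4 -0.1 -1.1]
```

```bash
python3 -c "from cell import sign_off; print(sign_off())"
```

```text
the job is handed in; nothing more can be done
None
```

I stacked both trays on the base in the order asked, released them, moved the arm clear and handed the job in at about 25.5 s. The tray with three large cups went on first, about 35 mm endwise away from the thumbscrew. The tray with ten small cups then went on top, straight above the base.

**Before releasing the first tray:** the wrist camera measured a 35.0 mm endwise offset and about 0 mm sideways against the base.

**Final check from the top camera:**

| Tray | Endwise offset from base | Target | Sideways offset |
|---|---|---|---|
| Ten cups | −1 mm | 0 mm | about −3 mm |
| Three cups | about 33 mm | 35 mm | about −2.5 mm |

- **Disagreement:** the top camera shows both trays 2.5–3 mm to the same side, while the wrist camera showed none for the first tray. I put this down mostly to the cameras' 2 mm calibration, so I left it as it was.
- **Stack:** in the final pictures both trays look upright and level, with the screw end clear.
- **Forces:** the highest wrist force I saw between moves was about 16 N, and it was near zero at hand-in.

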